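# Open the saw's hold-down screw and feed the bar through to the end stop

## Robot

A 6-joint arm with a two-finger parallel gripper is mounted at the origin on the work surface. World frame = base frame: x ahead of the robot, y to its left, z up, the work surface at z = 0. Lengths are in m, angles in degrees, forces in N, time in s.
With the tool pointing down it reaches from about 0.4 to 0.825 m from the base axis. Payload 7 kg.
Tool frame: the origin (TCP) lies on the centre line of the jaws, within the pads' length; the fingertips stand 11 mm ahead of it and the grasp point (between the pads) lies 8 mm behind it; z points along the fingers, y is the line along which they close (so a half turn about z gives the same grasp; the last joint's range is limited). The gripper opens to 88 mm and grips with 3 to 60 N. Pads are 19 mm wide; open, the fingers measure 130 mm over their backs; the gripper's body (78 mm by 193 mm) begins 47 mm behind the grasp point.
Start: joints at [-56.66, 20.546, 0.682, 0, -70.136, -16.507], TCP at [0.195, -0.646, 0.238] pointing down, gripper open.
Joint ranges: [-176.03, 176.03], [-82.01, 121.73], [-58.28, 71.71], [-173.87, 95.51], [-174.79, -0.11], [-173.66, 173.66]. Speed limits (degrees/s): [136.94, 136.94, 172.46, 180, 180, 180].

## Interface

Orientations are given as [roll, pitch, yaw] about the fixed x, y, z axes, in that order (R = Rz(yaw) Ry(pitch) Rx(roll)).
In Python, from plant import r, capture, camera_model, job gives the robot as it stands.
- The arm moves only by the tool drive_tool, never from a script. Its argument "increments" is a list that holds one entry, the list of rows, each a list of 5 numbers: the gripper's target within -1 to 1 (fully open at 1, half-way at 0, shut at -1), then the shift along the tool's x, y, z scaled (see below), then the turn about the tool's z scaled (see below). In form: [[[gripper, tx, ty, tz, roll], ...]]. A call has 1 to 5 rows; each row is the pose to reach, as a shift and turn from the pose commanded when the call began, along the tool's axes at that moment, turning the shorter way round; what a row does not reach only later rows make up. The controller multiplies each number of a shift by 120 mm and each number of a turn by 360 degrees. A row lasts 1/8 s, in which the tool goes at most 62.5 mm and 10.7 degrees, less where a joint would pass 70% of its speed; a pose out of reach is approached as far as the arm can. A call with a number of a shift or a turn outside -1 to 1 is refused whole. A call with a gripper value outside its range is refused whole. The fingers move at their own pace and stop on an object; "squeeze" is the grip in N (left out, the last holds). Time passes only in rows, so rows that repeat a pose let the fingers close. It gives the time, the measured TCP pose, the force, the opening and the grip force at its end, in the units of the state.
- r.get_state(): the state, without advancing time (a new reading comes with each control period).
- capture(name): name is "scene" or "top" or "wrist"; returns the picture (400x640x3 uint8, red, green, blue); there is no depth.
- camera_model(name): a dict with "camera_matrix" (3x3 intrinsics, pixels), "k1" (the pictures are not rectified: a ray, as slopes to the right and down, at radius r is drawn at 1 + k1 r^2 times it, then the intrinsics apply), "rvec" (rotation vector, rad) and "tvec" (3), from world to camera coordinates, as OpenCV has them. Camera axes: x right, y down, z forward; pixel columns grow to the right and rows downward; lengths in m; the calibration is good to about 2 mm. A picture is of the moment at which its call begins: read the wrist's pose just before it. camera_model takes no time and is no camera call; for the wrist camera it gives the pose at the moment of the call.
- job.close_job(): hands the job in; it is judged then, once.
The state is a dict: "time_s": time; "joints": joint angles; "qd": joint speeds; "joint_torque": joint torques, N m; "tcp_pos": TCP position; "eef_rot": TCP orientation; "contact_force": force on the tool from outside, world axes, zero at the start; "moment": the same for the moment, N m; "gripper_width": finger opening in m; "gripper_force": force on a finger pad.
Only numpy, scipy, OpenCV 4.12 (cv2) and the standard library are available. Lean on these libraries where they do the work, as an engineer would, in place of code of your own. Each camera call takes 0.05 s, during which the arm holds its last target. There are 200 camera calls.

## Task

Turn the three-armed handwheel of the hold-down anticlockwise until its pressure foot has risen about 5 mm or more clear of the height of the long bar, while the bar still waits on the infeed side. Then slide the bar along the bed under the bridge from there and out on the far side, until its leading end touches the end stop. Leave the bar flat between the rails and the foot raised, do not shift the end stop, and leave everything else where it is.

Things in the scene. Friction and masses are not known exactly. Their poses are not given: they have to be found in the camera images.
- fixture: Heavy fixed hold-down fixture. Origin: on the table top straight below the handwheel's axis; +y is the way the bar travels (infeed side -y, end stop on the +y side), z up. Dark steel bed 80 mm wide (x), y = -340 to +260 mm, top 15 mm above the table. Two guide rails on it, 5 mm high, 8 mm wide, inner faces at x = -25 and +25 mm.
- bridge (a point): Centre of the underside of the white bridge, 72 mm above the table over the fixture's origin, axes as the fixture's. The bridge is 50 mm deep along y and 128 mm wide in x, with 84 mm between its posts; its top is 90 mm above the table and carries a steel collar of radius 18 mm up to 102 mm.
- wheel (a joint): Turn of the handwheel in rad, 0 to 6, growing anticlockwise seen from above. Coarse thread: spindle, foot and wheel rise together 5 mm per rad; at 0 the foot's underside is 15 mm above the bed. The wheel stays where it is left; turning it takes about 0.15 to 0.2 N m.
- wheel_hub (a point): Centre of the black three-armed handwheel, on its vertical axis at mid-height of the arms (130 mm above the table at joint 0); the frame turns with the wheel. Arms point along its x axis and at 120 and 240 degrees from it: round bars 15 mm thick, each ending in a ball 19 mm across, centred 40.5 mm from the axis (100 mm over all). Hub 30 mm across, 26 mm high.
- foot (a point): Centre of the flat underside of the round steel pressure foot (32 mm across) at the lower end of the spindle, above the bed. The bar can pass only when this is higher than the bar's top.
- bar_center (a point): Centre (half-way up) of the long plain aluminium bar, 40 mm wide (its x), 200 mm long (its y), 30 mm high, about 0.65 kg (4 to 9 N to slide it), lying loose on the bed between the rails on the infeed side, its y axis along the fixture's y.
- bar_lead (a point): Centre of the bar's leading end face (its +y end), 100 mm from the bar's centre.
- bar_tail (a point): Centre of the bar's rear end face (its -y end), 100 mm from the bar's centre.
- stop_face (a point): Centre of the end stop's face that looks at the bar, 30 mm above the table (the bar's mid-height). The stop is an upright steel block 30 mm wide (x), 42 mm high and 24 mm thick, standing on the bed beyond the bridge (+y), held only by friction: it shifts along y if pushed with more than about 20 N.
- offcut: short offcut of the same aluminium section, 40 x 85 x 30 mm, lying loose on the table; a bystander
- wrench: steel spanner 180 mm lying on the table; a bystander
- hammer: hammer 260 mm lying on the table; a bystander
- chip_brush: brush 200 mm lying on the table; a bystander
- paste_jar: round jar 64 mm across, 65 mm high, standing; a bystander
- oil_bottle: white bottle 66 mm across, 180 mm high, standing; a bystander
- bar: The same long bar; origin at the centre of its underside.
Mind the look-alikes: they are no part of the job. Of the things like the bar, leave any that is blue or purple; of the rest the smaller one is meant.

How it is judged (in metres and radians):
On the way, in this order (a step that is already met when the one before it is completed fails the run):
1. the foot is raised clear of the bar's height while the bar still waits on the infeed side (z of foot in the frame of fixture above 0.048 m and y of bar_lead in the frame of fixture below -0.03 m), for 0.2 s.
2. the bar lies through the gap under the bridge, its leading end out on the far side and its rear end still on the infeed side (z of foot in the frame of fixture above 0.048 m and y of bar_lead in the frame of fixture above 0.05 m and y of bar_tail in the frame of fixture below -0.04 m and x of bar_center in the frame of fixture between -0.012 and 0.012 m and z of bar_center in the frame of fixture below 0.035 m), for 0.1 s.
At the end, for the whole second after the job is handed in: The foot's underside is at least 33 mm above the bed (3 mm over the bar); the bar lies flat on the bed between the rails, under the bridge, at rest, in line with the bed within 0.08 rad, its leading end within 5 mm of the end stop's face; the stop is within 5 mm of where it was (z of foot in the frame of fixture above 0.048 m and horizontal distance between bar_lead and stop_face below 0.01 m and y of bar_lead in the frame of stop_face above -0.005 m and angle between the y axis of fixture and the y axis of bar_center, either way round below 0.08 rad and distance of stop_face from where it was at the start of the episode below 0.005 m and linear speed of bar below 0.01 m/s and x of bar_center in the frame of fixture between -0.012 and 0.012 m and z of bar_center in the frame of fixture below 0.035 m); the robot touches nothing.
It fails at once if the end stop is shifted by more than 5 mm (distance of stop_face from where it was at the start of the episode above 0.005 m).
It fails at once if a bystander is moved by more than 30 mm (distance of any of offcut, wrench, hammer, chip_brush, paste_jar, oil_bottle from where it was at the start of the episode above 0.03 m).
It also fails if it takes over 72 s, if anything falls off the work surface, if the arm or the gripper's body presses on something with over 40 N, if the wrist force passes 120 N, or if a joint passes its speed limit or range.

## Working session

There is one attempt and no reset: what is moved stays moved. The work goes in short steps, Python scripts to look and compute and a tool call to move; the robot and the scene stay as the last step left them, time stands still between calls to the robot, and variables do not carry over. Pictures are saved under pics/ and viewed, at most 10 in all, crops included, and the job is handed in when it is done.

Besides the shell and the picture viewer there is one more tool, called after "Call:" as a command line: name --argument value ..., lists and objects as JSON in quotes. drive_tool: Moves the arm, as the interface text tells. Its arguments: {"type":"object","properties":{"increments":{"type":"array"},"squeeze":{"type":"number"}},"required":["increments"]}

```bash
ls; mkdir -p pics; python3 - <<'E'
from plant import r,capture,camera_model,job
import cv2
s=r.get_state();print(s)
for n in("scene","top"):
    cv2.imwrite(f"pics/{n}0.png",capture(n)[:,:,::-1]);print(n,camera_model(n))
E
```

```text
pics
{'time_s': 0.0, 'joints': array([-5.66592562e+01,  2.05905678e+01,  6.34811767e-01, -2.07051446e-02,
       -7.01334257e+01, -1.65056231e+01]), 'qd': array([-0.01247418,  0.04690645,  0.04099403,  0.04011213, -0.06002644,
        0.02325127]), 'joint_torque': array([-6.36197856e-04, -5.82710767e+01,  2.93057996e+01,  6.99732274e+00,
        6.82371654e-03, -1.44211845e-04]), 'tcp_pos': array([ 0.19533286, -0.64564881,  0.23663848]), 'eef_rot': array([ 1.79908963e+02, -6.67775529e-03, -1.63171925e+02]), 'contact_force': array([-0.24481827,  0.24699669,  0.94570919]), 'moment': array([-0.01203066, -0.03705852, -0.00968147]), 'gripper_force': 0.0, 'gripper_width': 0.08772668132698938}
scene {'camera_matrix': array([[450.79828571,   0.        , 320.52102816],
       [  0.        , 450.79828571, 192.61162222],
       [  0.        ,   0.        ,   1.        ]]), 'k1': -0.0004800901889869075, 'rvec': array([ 2.21174367,  1.03554803, -0.42520232]), 'tvec': array([-0.27074467, -0.22545047,  1.63480999])}
top {'camera_matrix': array([[492.04948554,   0.        , 322.07154291],
       [  0.        , 492.04948554, 196.98548964],
       [  0.        ,   0.        ,   1.        ]]), 'k1': 0.029798762057525532, 'rvec': array([ 2.15416192, -2.09273612,  0.19190973]), 'tvec': array([-0.05124361,  0.46994248,  1.89330592])}
```

View pics/top0.png

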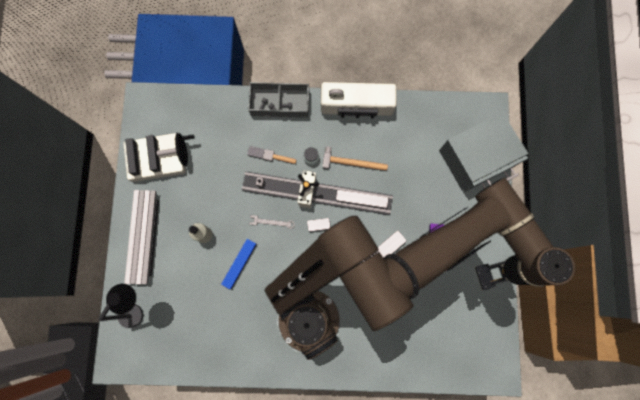

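View pics/scene0.png

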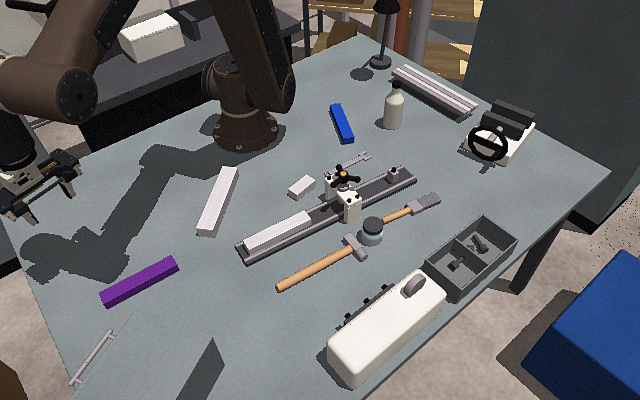

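The fixture is at about (317,193) in the top view. The bar lies on its right (infeed) end and the stop is at about (260,181). I'll enlarge both views.

```bash
cat > h.py <<'E'
import numpy as np,cv2
from plant import r,capture,camera_model,job
def ray(n,u,v,m=None):
    m=m or camera_model(n);K=m["camera_matrix"]
    d=np.array([(u-K[0,2])/K[0,0],(v-K[1,2])/K[1,1]]);x=d.copy()
    for _ in range(20): x=d/(1+m["k1"]*(x@x))
    R=cv2.Rodrigues(m["rvec"])[0];return -R.T@m["tvec"],R.T@np.array([*x,1])
def at(n,u,v,z,m=None):
    o,d=ray(n,u,v,m);return o+d*(z-o[2])/d[2]
def proj(n,P,m=None):
    m=m or camera_model(n);R=cv2.Rodrigues(m["rvec"])[0];c=(R@np.atleast_2d(P).T).T+m["tvec"];x=c[:,:2]/c[:,2:]
    x=x*(1+m["k1"]*(x**2).sum(1,keepdims=True));K=m["camera_matrix"];return x*[K[0,0],K[1,1]]+K[:2,2]
E
python3 - <<'E'
import cv2
a=cv2.imread("pics/top0.png")[160:225,235:400]
b=cv2.imread("pics/scene0.png")[150:270,230:420]
a=cv2.resize(a,(792,312),interpolation=cv2.INTER_CUBIC)  #4.8x
b=cv2.resize(b,(760,480),interpolation=cv2.INTER_CUBIC)  #4x
cv2.imwrite("pics/a.png",a);cv2.imwrite("pics/b.png",b)
E
```

```text
(no output)
```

View pics/a.png

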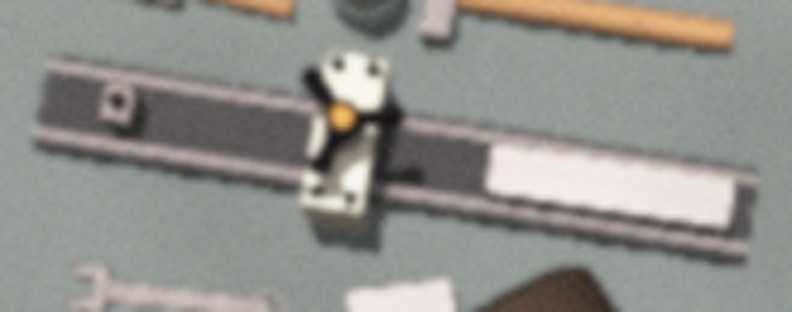

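View pics/b.png

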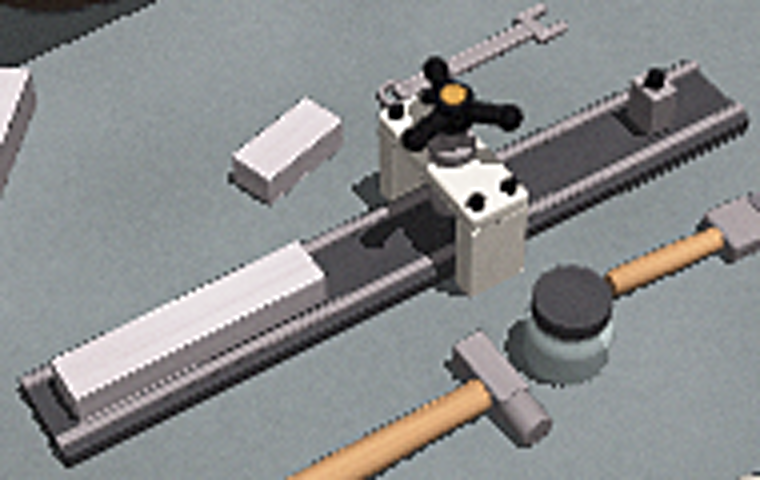

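```bash
python3 - <<'E'
from h import *
T=lambda u,v:(235+(u+.5)/4.8-.5,160+(v+.5)/4.8-.5)
S=lambda u,v:(230+(u+.5)/4-.5,150+(v+.5)/4-.5)
f=lambda p,z:at("top",*T(*p),z)
c=[f(p,.015) for p in [(48,60),(35,140),(745,258),(757,178)]]
a=(c[0]+c[1])/2;b=(c[2]+c[3])/2
print("len",np.linalg.norm(a-b),np.linalg.norm(c[0]-c[1]),"w")
d=(a-b)/np.linalg.norm(a-b);yaw=np.degrees(np.arctan2(d[1],d[0]));o=b+d*.34+ (np.linalg.norm(a-b)-.6)/2*d
print("origin",o,"dir",d,yaw-90)
print("hub top",f((341,117),.145),"scene",at("scene",*S(455,93),.145))
for p in [(398,115),(313,78),(318,165)]: print("ball",f(p,.13),np.degrees(np.arctan2(*((f(p,.13)-f((341,117),.145))[[1,0]]))))
for p in [(520,115),(435,68),(412,137)]: 
  q=at("scene",*S(*p),.13)-at("scene",*S(455,93),.145);print("ballS",q,np.degrees(np.arctan2(q[1],q[0])))
R=np.array([[d[1],-d[0]],[d[0],d[1]]])
for p in [(490,143),(735,180),(728,228),(487,190)]: print("bar",f(p,.045),R@(f(p,.045)-o)[:2])
print("stop",R@(f((118,105),.057)-o)[:2])
for n,p,z in [("hammer",(735,35),.01),("jar",(372,5),.065),("offL",(350,295),.03),("offR",(453,282),.03)]: print(n,f(p,z),R@(f(p,z)-o)[:2])
for p in [(197,235)]: print("bottle",at("top",*p,.1))
E
```

```text
len 0.599549806631447 0.06908455636314423 w
origin [0.49904498 0.02366866 0.015     ] dir [0.1384827  0.99036485 0.        ] -7.960056136589884
hub top [0.50006888 0.02464939 0.145     ] scene [0.49972315 0.0262609  0.145     ]
ball [ 0.50615178 -0.01949311  0.13      ] -82.15396438043074
ball [0.53403618 0.0484418  0.13      ] 35.00933814354726
ball [0.46431638 0.04192835 0.13      ] 154.20580342233757
ballS [ 0.03533832  0.03066048 -0.015     ] 40.945792821384394
ballS [-0.03986204  0.01617489 -0.015     ] 157.9140681681655
ballS [ 0.00215962 -0.04171564 -0.015     ] -87.03644608016027
bar [ 0.50299311 -0.09436835  0.045     ] [ 0.02025617 -0.11635296]
bar [ 0.47787375 -0.29554594  0.045     ] [ 0.02323846 -0.31907076]
bar [ 0.43788284 -0.29002764  0.045     ] [-0.01713133 -0.31914368]
bar [ 0.46369458 -0.09283923  0.045     ] [-0.01887547 -0.12028073]
stop [-0.00174373  0.18893695]
hammer [ 0.60888492 -0.29946991  0.01      ] [ 0.15353071 -0.30481415]
jar [0.61177874 0.00575951 0.065     ] [ 0.11412765 -0.00212492]
offL [0.37590987 0.01678087 0.03      ] [-0.12099485 -0.02387351]
offR [ 0.38906861 -0.06716984  0.03      ] [-0.09633718 -0.10519308]
bottle [0.30191989 0.42755013 0.1       ]
```

The images give the fixture origin at about (0.4995, 0.025) with yaw −8°. The bar's lead is at y ≈ −0.118, and the wheel arms point to about −84°, 37° and 157° in world axes. I'll put open fingers astride the wheel, centred on its axis, and turn it by tool roll. First I go above it.

Call:
drive_tool --increments '[[[0.8,-0.4,0.46,0,0],[0.8,-0.8,0.92,0,0],[0.8,-0.8,0.92,0,0]]]'

```text
time_s: 0.48
tcp_pos: [0.256, -0.51, 0.2376]
eef_rot: [180.0, 0.0, -163.1]
contact_force: [-0.3, -0.2, 0.5]
gripper_width: 0.0788
gripper_force: 0.0
```

Call:
drive_tool --increments '[[[0.8,-0.4,0.46,0,0],[0.8,-0.8,0.92,0,0],[0.8,-0.8,0.92,0,0]]]'

```text
time_s: 0.85
tcp_pos: [0.316, -0.377, 0.2378]
eef_rot: [-180.0, 0.0, -163.0]
contact_force: [1.3, -0.4, 0.3]
gripper_width: 0.0787
gripper_force: 0.0
```

Call:
drive_tool --increments '[[[0.8,-0.4,0.46,0,0],[0.8,-0.8,0.92,0,0],[0.8,-0.8,0.92,0,0]]]'

```text
time_s: 1.23
tcp_pos: [0.3761, -0.2434, 0.2378]
eef_rot: [-180.0, 0.0, -163.0]
contact_force: [0.7, -0.4, -0.8]
gripper_width: 0.0789
gripper_force: 0.0
```

Call:
drive_tool --increments '[[[0.8,-0.4,0.46,0,0],[0.8,-0.8,0.92,0,0],[0.8,-0.8,0.92,0,0],[0.8,-0.8,0.92,0,0]]]'

```text
time_s: 1.72
tcp_pos: [0.4357, -0.111, 0.2374]
eef_rot: [180.0, -0.0, -163.0]
contact_force: [0.3, -1.1, -0.2]
gripper_width: 0.0787
gripper_force: 0.0
```

Call:
drive_tool --increments '[[[0.8,-0.4,0.46,0,0.03],[0.8,-0.84,0.94,0,0.06],[0.8,-0.84,0.94,0,0.09],[0.8,-0.84,0.94,0,0.114],[0.8,-0.84,0.94,0,0.114]]]'

```text
time_s: 2.35
tcp_pos: [0.4988, 0.0243, 0.2372]
eef_rot: [-180.0, -0.0, 155.8]
contact_force: [-0.1, -0.2, -0.4]
gripper_width: 0.0791
gripper_force: 0.0
```

```bash
python3 - <<'E'
from h import *
s=r.get_state();print(s["time_s"],s["joints"],s["tcp_pos"],s["eef_rot"])
m=camera_model("wrist");im=capture("wrist");print(m)
cv2.imwrite("pics/w1.png",im[:,:,::-1])
a=cv2.resize(capture("scene")[140:200,290:420,::-1],(780,360),interpolation=cv2.INTER_CUBIC);cv2.imwrite("pics/s1.png",a)
E
```

```text
2.35 [ 2.53725288e+01  3.88729073e+00 -2.09562350e+01 -1.01163995e-03
 -6.52110321e+01 -1.39533325e+02] [0.49883551 0.02430204 0.23719439] [-1.79959089e+02 -3.61067565e-02  1.55838767e+02]
{'camera_matrix': array([[285.56185345,   0.        , 317.61803806],
       [  0.        , 285.56185345, 203.0011732 ],
       [  0.        ,   0.        ,   1.        ]]), 'k1': -0.04238226967739357, 'rvec': array([-2.41161956, -1.5609835 , -0.24038145]), 'tvec': array([-0.22641372, -0.46234369,  0.25769583])}
```

View pics/w1.png

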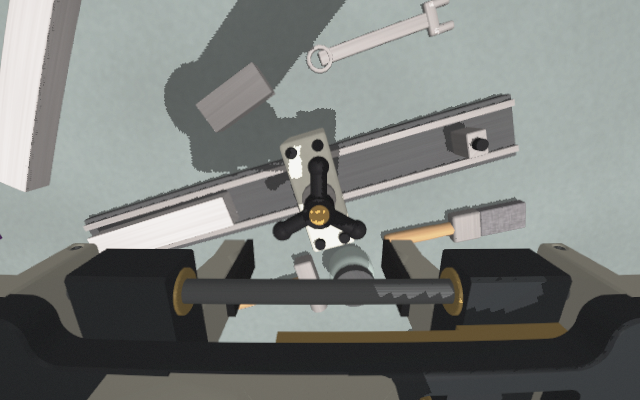

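The wrist picture shows the gold knob at (319,215), balls at (318,165), (282,230) and (356,230), and the stop's knob at (480,144). The bar's leading corners are at (224,198) and (242,222). Next I solve the wheel's pose and height from these.

```bash
python3 - <<'E'
from h import *
from scipy.optimize import least_squares
px=np.array([[318,165],[282,230],[356,230]])
def P(p): return np.array([[p[0]+.0405*np.cos(p[2]+k),p[1]+.0405*np.sin(p[2]+k),p[3]] for k in np.radians([0,120,240])])
m=camera_model("wrist");best=None
for a in range(0,360,20):
    s=least_squares(lambda p:(proj("wrist",P(p),m)-px).ravel(),[.5,.025,np.radians(a),.13])
    if best is None or s.cost<best.cost: best=s
p=best.x;print(p[:2],np.degrees(p[2])%120,p[3],best.cost)
print("knob", at("wrist",319,215,p[3]+.02,m))
print("stop top",at("wrist",480,144,.06,m),"bar",at("wrist",224,198,.045,m),at("wrist",242,222,.045,m))
R=cv2.Rodrigues(m["rvec"])[0];print("cam",-R.T@m["tvec"])
E
```

```text
[0.50118437 0.02410445] 36.46666362723926 0.1382909543953678 0.4672559653634151
knob [0.4996408  0.02505324 0.15829095]
stop top [0.52888334 0.21317775 0.06      ] bar [ 0.46863692 -0.09073301  0.045     ] [ 0.5061656  -0.08550899  0.045     ]
cam [0.42345281 0.05800593 0.38556012]
```

View pics/s1.png

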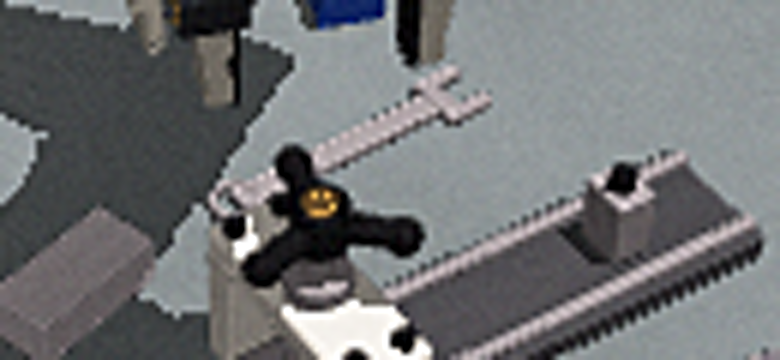

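Call:
drive_tool --increments '[[[0.8,-0.006,0.007,0.3,0],[0.8,-0.006,0.007,0.55,0],[0.8,-0.006,0.007,0.68,0],[0.8,-0.006,0.007,0.78,0],[0.8,-0.006,0.007,0.86,0]]]'

```text
time_s: 3.08
tcp_pos: [0.5004, 0.0254, 0.1344]
eef_rot: [180.0, 0.0, 155.8]
contact_force: [1.1, -0.1, -0.3]
gripper_width: 0.0789
gripper_force: 0.0
```

No contact. Now I turn it anticlockwise.

Call:
drive_tool --increments '[[[0.8,0,0,0,-0.025],[0.8,0,0,-0.006,-0.05],[0.8,0,0,-0.012,-0.075],[0.8,0,0,-0.018,-0.1],[0.8,0,0,-0.025,-0.125]]]'

```text
time_s: 3.7
tcp_pos: [0.4984, 0.0239, 0.137]
eef_rot: [-179.9, -0.2, -158.9]
contact_force: [-1.3, -7.5, -0.3]
gripper_width: 0.0791
gripper_force: 3.0
```

Call:
drive_tool --increments '[[[0.8,0,0,-0.006,-0.025],[0.8,0,0,-0.012,-0.05],[0.8,0,0,-0.018,-0.075],[0.8,0,0,-0.025,-0.1],[0.8,0,0,-0.032,-0.125]]]'

```text
time_s: 4.32
tcp_pos: [0.5001, 0.0245, 0.1415]
eef_rot: [-180.0, -0.1, -113.9]
contact_force: [1.1, -5.3, -1.2]
gripper_width: 0.0794
gripper_force: 2.7
```

Call:
drive_tool --increments '[[[0.8,0,0,-0.006,-0.025],[0.8,0,0,-0.012,-0.05],[0.8,0,0,-0.018,-0.075],[0.8,0,0,-0.025,-0.1],[0.8,0,0,-0.032,-0.125]]]'

```text
time_s: 4.95
tcp_pos: [0.4997, 0.0243, 0.1455]
eef_rot: [180.0, -0.1, -68.9]
contact_force: [-0.1, -7.4, 0.9]
gripper_width: 0.0787
gripper_force: 2.8
```

Call:
drive_tool --increments '[[[0.8,0,0,-0.006,-0.025],[0.8,0,0,-0.012,-0.05],[0.8,0,0,-0.018,-0.075],[0.8,0,0,-0.025,-0.1],[0.8,0,0,-0.032,-0.125]]]'

```text
time_s: 5.58
tcp_pos: [0.5015, 0.0254, 0.1497]
eef_rot: [-179.9, -0.2, -23.9]
contact_force: [4.1, -2.0, -1.7]
gripper_width: 0.079
gripper_force: 2.0
```

Call:
drive_tool --increments '[[[0.8,0,0,-0.006,-0.025],[0.8,0,0,-0.012,-0.05],[0.8,0,0,-0.018,-0.075],[0.8,0,0,-0.025,-0.1],[0.8,0,0,-0.032,-0.125]]]'

```text
time_s: 6.2
tcp_pos: [0.5021, 0.0263, 0.1538]
eef_rot: [180.0, -0.3, 21.1]
contact_force: [4.1, 2.0, -1.8]
gripper_width: 0.0792
gripper_force: 1.9
```

```bash
python3 - <<'E'
from h import *
s=r.get_state();print(s["time_s"],s["joints"],s["contact_force"],s["moment"])
E
```

```text
6.2 [ 2.54466661e+01  8.43656831e+00 -2.76647102e+01  3.33494641e-02
 -5.36235987e+01  8.56652295e+01] [ 4.09027839  1.95907893 -1.81653928] [ 0.54676276 -1.42932997 -0.12517961]
```

Call:
drive_tool --increments '[[[0.8,0,0,-0.006,-0.025],[0.8,0,0,-0.012,-0.05],[0.8,0,0,-0.018,-0.075],[0.8,0,0,-0.018,-0.065],[0.8,0,0,-0.018,-0.06]]]'

```text
time_s: 6.82
tcp_pos: [0.5002, 0.0256, 0.1553]
eef_rot: [180.0, -0.0, 42.3]
contact_force: [0.1, -0.3, -0.7]
gripper_width: 0.0796
gripper_force: 0.0
```

Call:
drive_tool --increments '[[[0.8,0,0,-0.2,0],[0.8,0,0,-0.5,0],[0.8,0,0,-0.8,0],[0.8,0,0,-0.8,0]]]'

```text
time_s: 7.32
tcp_pos: [0.5016, 0.0258, 0.2541]
eef_rot: [179.9, -0.3, 42.4]
contact_force: [-0.6, 0.1, -0.3]
gripper_width: 0.079
gripper_force: 0.0
```

```bash
python3 - <<'E'
from h import *
s=r.get_state();print(s["time_s"],s["joints"],s["tcp_pos"],s["eef_rot"],s["contact_force"])
cv2.imwrite("pics/w2.png",capture("wrist")[:,:,::-1])
E
```

```text
7.325 [ 2.54373609e+01  3.23066658e+00 -1.94149340e+01  5.42868675e-02
 -6.70072249e+01  1.06962826e+02] [0.50158853 0.02582821 0.25407761] [179.85079043  -0.31744395  42.42165447] [-0.63663242  0.062285   -0.27475573]
```

View pics/w2.png

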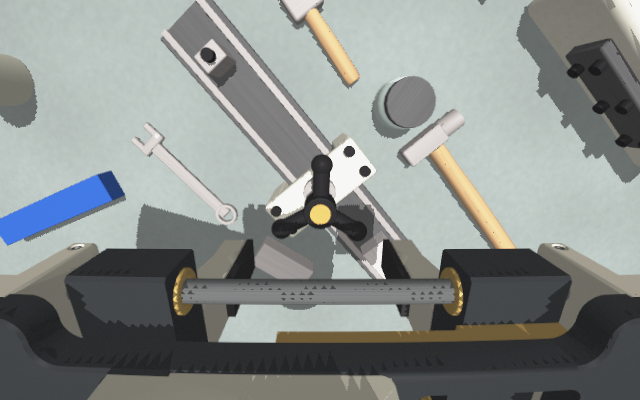

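The wheel turned, with balls at (321,163), (279,229) and (362,232). Next I verify its height by the same fit as before.

```bash
python3 - <<'E'
from h import *
from scipy.optimize import least_squares
px=np.array([[321,163],[279,229],[362,232]])
def P(p): return np.array([[p[0]+.0405*np.cos(p[2]+k),p[1]+.0405*np.sin(p[2]+k),p[3]] for k in np.radians([0,120,240])])
m=camera_model("wrist");best=None
for a in range(0,360,20):
    s=least_squares(lambda p:(proj("wrist",P(p),m)-px).ravel(),[.5,.025,np.radians(a),.13])
    if best is None or s.cost<best.cost: best=s
p=best.x;print(p[:2],np.degrees(p[2])%120,p[3],best.cost)
for h in(.13,.15,.16): print(h,[np.round(proj("wrist",[[.4995,.0247,h]],m),1)])
print("stop",at("wrist",209,54,.06,m))
E
```

```text
[0.5056456  0.02687091] 41.28282200425081 0.17119850750996976 4.025134791224907
0.13 [array([[317.6, 201.5]])]
0.15 [array([[317.6, 208. ]])]
0.16 [array([[317.6, 211.5]])]
stop [0.5280433  0.21106538 0.06      ]
```

Call:
drive_tool --increments '[[[-0.8,-0.35,0.3,0,0],[-0.8,-0.745,0.608,0,0],[-0.8,-0.745,0.608,0,0]]]'

```text
time_s: 7.75
tcp_pos: [0.4816, -0.0917, 0.2498]
eef_rot: [-179.9, 0.1, 42.2]
contact_force: [0.2, 1.0, 0.6]
gripper_width: 0.0542
gripper_force: 0.0
```

Call:
drive_tool --increments '[[[-0.8,-0.35,0.3,0,0],[-0.8,-0.745,0.608,0,0],[-0.8,-0.745,0.608,0,0]]]'

```text
time_s: 8.12
tcp_pos: [0.4651, -0.2054, 0.2497]
eef_rot: [-179.9, 0.1, 42.1]
contact_force: [-0.1, 0.2, -0.6]
gripper_width: 0.0245
gripper_force: 0.0
```

Call:
drive_tool --increments '[[[-0.8,-0.35,0.3,0,0],[-0.8,-0.745,0.608,0,0.02],[-0.8,-0.745,0.608,0,0.05],[-0.8,-0.745,0.608,0,0.08],[-0.8,-0.745,0.608,0,0.11]]]'

```text
time_s: 8.75
tcp_pos: [0.4497, -0.3161, 0.2499]
eef_rot: [-180.0, 0.1, 2.6]
contact_force: [0.7, 0.5, 0.1]
gripper_width: 0.0089
gripper_force: 0.0
```

Call:
drive_tool --increments '[[[-0.8,0,0,0,0.028],[-0.8,0,0,0,0.056],[-0.8,0,0,0,0.084],[-0.8,0,0,0,0.112],[-0.8,0,0,0,0.14]]]'

```text
time_s: 9.38
tcp_pos: [0.4499, -0.3158, 0.2501]
eef_rot: [180.0, 0.1, -47.7]
contact_force: [-0.1, -0.5, -0.2]
gripper_width: 0.009
gripper_force: 0.0
```

Call:
drive_tool --increments '[[[-0.8,0,0,0,0.028],[-0.8,0,0,0,0.056],[-0.8,0,0,0,0.084],[-0.8,0,0,0,0.112],[-0.8,0,0,0,0.14]]]'

```text
time_s: 10.0
tcp_pos: [0.4499, -0.3157, 0.2501]
eef_rot: [179.9, 0.0, -98.1]
contact_force: [-0.2, -0.5, 0.6]
gripper_width: 0.0089
gripper_force: 0.0
```

Turned about 245° (4.27 rad), so the foot is at about 51 mm or more. Now I lower the tool behind the bar's tail.

Call:
drive_tool --increments '[[[-0.8,0,0,0.5,0],[-0.8,0,0,0.95,0],[-0.8,0,0,0.95,0]]]'

```text
time_s: 10.38
tcp_pos: [0.4469, -0.315, 0.1329]
eef_rot: [179.5, 0.1, -97.8]
contact_force: [-0.1, -0.0, 1.3]
gripper_width: 0.0085
gripper_force: 0.0
```

Call:
drive_tool --increments '[[[-0.8,0,-0.014,0.4,0],[-0.8,0,-0.014,0.65,0],[-0.8,0,-0.014,0.76,0],[-0.8,0,-0.014,0.83,0],[-0.8,0,-0.014,0.83,0]]]'

```text
time_s: 11.0
tcp_pos: [0.4518, -0.3174, 0.0381]
eef_rot: [-179.9, -0.0, -97.8]
contact_force: [-0.2, 0.6, 1.5]
gripper_width: 0.0088
gripper_force: 0.0
```

Call:
drive_tool --increments '[[[-0.8,-0.05,0,0,0],[-0.8,-0.1,0,0,0],[-0.8,-0.15,0,0,0],[-0.8,-0.2,0,0,0],[-0.8,-0.25,0,0,0]]]'

```text
time_s: 11.62
tcp_pos: [0.4557, -0.2878, 0.038]
eef_rot: [-179.9, -0.1, -97.8]
contact_force: [-0.2, -5.4, 2.6]
gripper_width: 0.0086
gripper_force: 2.7
```

Call:
drive_tool --increments '[[[-0.8,-0.12,0,0,0],[-0.8,-0.25,0,0,0],[-0.8,-0.39,0,0,0],[-0.8,-0.53,0,0,0],[-0.8,-0.67,0,0,0]]]'

```text
time_s: 12.25
tcp_pos: [0.4666, -0.2077, 0.038]
eef_rot: [-179.9, -0.0, -97.8]
contact_force: [-0.6, -4.9, 3.8]
gripper_width: 0.0085
gripper_force: 3.0
```

Call:
drive_tool --increments '[[[-0.8,-0.14,0,0,0],[-0.8,-0.28,0,0,0],[-0.8,-0.41,0,0,0],[-0.8,-0.54,0,0,0],[-0.8,-0.67,0,0,0]]]'

```text
time_s: 12.88
tcp_pos: [0.4772, -0.1282, 0.0379]
eef_rot: [-180.0, -0.0, -97.8]
contact_force: [-0.5, -8.0, 5.3]
gripper_width: 0.0085
gripper_force: 3.4
```

Call:
drive_tool --increments '[[[-0.8,-0.12,0,0,0],[-0.8,-0.24,0,0,0],[-0.8,-0.35,0,0,0],[-0.8,-0.42,0,0,0],[-0.8,-0.48,0,0,0]]]'

```text
time_s: 13.5
tcp_pos: [0.4848, -0.0713, 0.0379]
eef_rot: [180.0, -0.1, -97.8]
contact_force: [-1.9, -7.7, 6.6]
gripper_width: 0.0089
gripper_force: 3.8
```

Call:
drive_tool --increments '[[[-0.8,0.1,0,0,0],[-0.8,0.3,0,0,0],[-0.8,0.3,0,-0.4,0],[-0.8,0.3,0,-0.8,0],[-0.8,0.3,0,-1,0]]]'

```text
time_s: 14.12
tcp_pos: [0.4807, -0.1072, 0.1598]
eef_rot: [-179.8, 0.1, -97.9]
contact_force: [0.0, -0.3, -0.1]
gripper_width: 0.0085
gripper_force: 0.0
```

Call:
drive_tool --increments '[[[-0.8,0,0,-0.4,0],[-0.8,0,0,-0.7,0],[-0.8,0,0,-0.8,0]]]'

```text
time_s: 14.5
tcp_pos: [0.4806, -0.1071, 0.2555]
eef_rot: [-179.8, 0.1, -97.8]
contact_force: [0.4, 0.4, -0.5]
gripper_width: 0.0088
gripper_force: 0.0
```

Call:
drive_tool --increments '[[[1,-0.45,0,0,0],[1,-0.98,0,0,0],[1,-0.98,0,0,0]]]'

```text
time_s: 14.88
tcp_pos: [0.496, 0.0125, 0.2523]
eef_rot: [179.9, 0.0, -97.6]
contact_force: [0.6, -0.6, 0.0]
gripper_width: 0.0337
gripper_force: 0.0
```

Call:
drive_tool --increments '[[[1,-0.45,0,0,0],[1,-0.98,0,0,0],[1,-0.98,0,0,0],[1,-0.98,0,0,0]]]'

```text
time_s: 15.38
tcp_pos: [0.5116, 0.1256, 0.2524]
eef_rot: [179.9, -0.1, -97.8]
contact_force: [0.2, -1.0, -0.1]
gripper_width: 0.0733
gripper_force: 0.0
```

```bash
python3 - <<'E'
from h import *
s=r.get_state();print(s["time_s"],s["tcp_pos"],s["gripper_width"],s["eef_rot"])
d=np.array([.1385,.9904]);o=np.array([.4995,.0249]);q=s["tcp_pos"][:2]-o
print("fix",q@[d[1],-d[0]],q@d)
w=capture("wrist")[:,:,::-1];a=cv2.resize(capture("scene")[140:240,290:430,::-1],(640,457),interpolation=cv2.INTER_CUBIC)
np.save("m.npy",camera_model("wrist"),allow_pickle=True)
cv2.imwrite("pics/c3.png",cv2.resize(np.vstack([w,a[:190*2]]),(480,585)))
cv2.imwrite("pics/w3.png",w)
E
```

```text
15.375 [0.51162227 0.12557904 0.25235127] 0.0733399906572409 [ 1.79906991e+02 -5.86884131e-02 -9.78134178e+01]
fix -0.0019381547281296851 0.10139145919380467
```

View pics/c3.png

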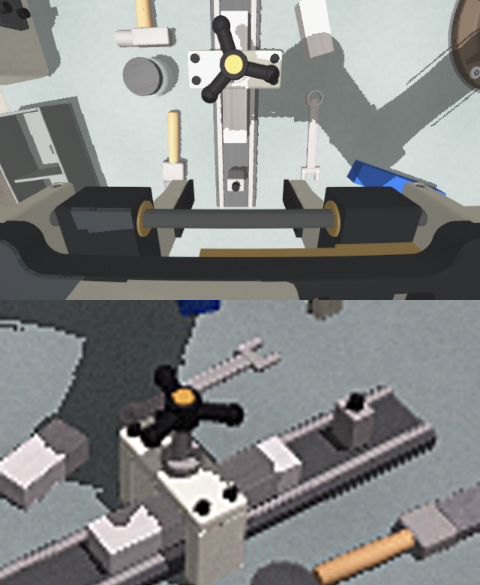

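The bar is through: its lead top edge is at (235,142) in the composite and the stop's near top edge at (237,167), each divided by 0.75 for full resolution.

```bash
python3 - <<'E'
from h import *
m=np.load("m.npy",allow_pickle=True).item()
d=np.array([.1385,.9904]);o=np.array([.4995,.0249])
for u,v,z in [(235,142,.045),(224,142,.045),(247,142,.045),(237,167,.057),(237,186,.065)]:
    q=at("wrist",u/.75,v/.75,z,m)[:2]-o;print(q@[d[1],-d[0]],q@d)
E
```

```text
0.0036604149999461292 0.11319097037619757
0.022567101731592678 0.11319048690868286
-0.016965799505550695 0.11318684868459336
0.00022566281492715547 0.15454601046583577
0.00023390546536285499 0.18678953612760807
```

Lead is at y ≈ 0.113, the stop face at about 0.176. The camera mount would hang over the wheel, so I turn the tool half round before going down.

Call:
drive_tool --increments '[[[1,0,-0.02,0,-0.028],[1,0,-0.02,0,-0.056],[1,0,-0.02,0,-0.084],[1,0,-0.02,0,-0.112],[1,0,-0.02,0,-0.14]]]'

```text
time_s: 16.1
tcp_pos: [0.5144, 0.1243, 0.2534]
eef_rot: [-180.0, 0.0, -47.2]
contact_force: [0.2, -0.1, -0.8]
gripper_width: 0.0878
gripper_force: 0.0
```

Call:
drive_tool --increments '[[[1,0,0,0,-0.028],[1,0,0,0,-0.056],[1,0,0,0,-0.084],[1,0,0,0,-0.112],[1,0,0,0,-0.14]]]'

```text
time_s: 16.73
tcp_pos: [0.5144, 0.1243, 0.2534]
eef_rot: [-180.0, -0.0, 3.2]
contact_force: [0.1, -0.5, -0.0]
gripper_width: 0.0875
gripper_force: 0.0
```

Call:
drive_tool --increments '[[[1,0,0,0,-0.028],[1,0,0,0,-0.056],[1,0,0,0,-0.084],[1,0,0,0,-0.112],[1,0,0,0,-0.14]]]'

```text
time_s: 17.35
tcp_pos: [0.5144, 0.1243, 0.2534]
eef_rot: [-180.0, -0.0, 53.6]
contact_force: [0.4, -0.2, 0.5]
gripper_width: 0.0876
gripper_force: 0.0
```

Call:
drive_tool --increments '[[[1,0,0,0,-0.028],[1,0,0,0,-0.056],[1,0,0,0,-0.08],[1,0,0,0,-0.08]]]'

```text
time_s: 17.85
tcp_pos: [0.5144, 0.1246, 0.2534]
eef_rot: [180.0, -0.0, 82.0]
contact_force: [-1.0, 0.4, 0.7]
gripper_width: 0.0875
gripper_force: 0.0
```

```bash
cat >> h.py <<'E'
def st():
    s=r.get_state();d=np.array([.1385,.9904]);o=np.array([.4995,.0249]);q=s["tcp_pos"][:2]-o
    print(s["time_s"],s["eef_rot"],"fix",q@[d[1],-d[0]],q@d,s["tcp_pos"][2],s["joints"],s["gripper_width"])
E
python3 -c "from h import *;st()"
```

```text
17.85 [ 1.79998013e+02 -1.18787973e-02  8.20101510e+01] fix 0.0009421938007201655 0.10078371862052346 0.2533649523761038 [ 3.48558019e+01  6.16080041e+00 -1.62165738e+01 -7.95826756e-03
 -6.76130916e+01  1.37157379e+02] 0.08749773600750631
```

Call:
drive_tool --increments '[[[1,0.015,0,0.5,0],[1,0.015,0,0.95,0],[1,0.015,0,0.95,0]]]'

```text
time_s: 18.23
tcp_pos: [0.5123, 0.1255, 0.1361]
eef_rot: [-179.6, 0.3, 81.9]
contact_force: [-0.6, -0.5, -0.0]
gripper_width: 0.0879
gripper_force: 0.0
```

Call:
drive_tool --increments '[[[1,0,0,0.4,0],[1,0,0,0.65,0],[1,0,0,0.76,0],[1,0,0,0.83,0],[1,0,0,0.83,0]]]'

```text
time_s: 18.85
tcp_pos: [0.5154, 0.1279, 0.0405]
eef_rot: [179.9, -0.0, 82.1]
contact_force: [-0.2, -0.0, -0.3]
gripper_width: 0.0875
gripper_force: 0.0
```

Call:
drive_tool --increments '[[[-0.3,0,0,0,0],[-0.3,0,0,0,0],[-0.3,0,0,0,0],[-0.3,0,0,0,0],[-0.3,0,0,0,0]]]' --squeeze 25

```text
time_s: 19.48
tcp_pos: [0.5149, 0.1277, 0.0398]
eef_rot: [180.0, -0.0, 82.2]
contact_force: [2.3, 0.6, -0.5]
gripper_width: 0.0432
gripper_force: 0.6
```

```bash
python3 -c "from h import *;st()"
```

```text
19.475 [ 1.79982492e+02 -1.13012759e-02  8.21694463e+01] fix 0.0010088896737158255 0.10396395737318864 0.03975499354788025 [ 3.51287030e+01  1.95311811e+01 -3.12171798e+01  5.78765225e-03
 -3.92311248e+01  1.37036259e+02] 0.04322279791918651
```

Call:
drive_tool --increments '[[[-0.3,0,0,0,0],[-0.3,0,0,0,0],[-0.3,0,0,0,0]]]'

```text
time_s: 19.85
tcp_pos: [0.5151, 0.1278, 0.0398]
eef_rot: [180.0, -0.0, 82.2]
contact_force: [1.8, -0.1, -0.6]
gripper_width: 0.0397
gripper_force: 25.0
```

Call:
drive_tool --increments '[[[-0.3,0.08,0,0,0],[-0.3,0.18,0,0,0],[-0.3,0.28,0,0,0],[-0.3,0.36,0,0,0],[-0.3,0.42,0,0,0]]]'

```text
time_s: 20.48
tcp_pos: [0.5203, 0.1758, 0.0397]
eef_rot: [-179.9, 0.2, 82.1]
contact_force: [-1.5, -7.7, 8.0]
gripper_width: 0.0399
gripper_force: 24.9
```

```bash
python3 - <<'E'
from h import *
st()
m=camera_model("wrist")
w=capture("wrist")[:,:,::-1]
cv2.imwrite("pics/w4.png",cv2.resize(w[40:300,180:460],(560,520)))
np.save("m.npy",m,allow_pickle=True)
E
```

```text
20.475 [-179.86477491    0.19759773   82.1197663 ] fix -0.0002688509322000999 0.15236404476877125 0.039730272318565144 [ 3.91352911e+01  2.10537329e+01 -2.86496503e+01  5.50850378e-02
 -4.05333767e+01  1.32942302e+02] 0.039894731595175544
```

View pics/w4.png

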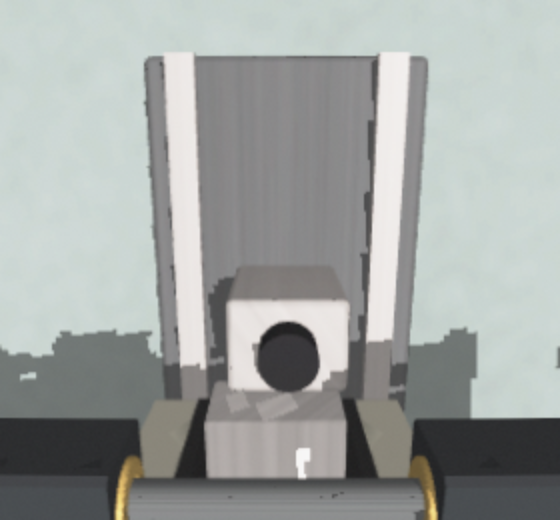

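The stop's bar-side top edge is at crop (290,389), which is full-frame (325,234.5). The bar's end is just in front of it.

```bash
python3 - <<'E'
from h import *
m=np.load("m.npy",allow_pickle=True).item()
d=np.array([.1385,.9904]);o=np.array([.4995,.0249])
for u,v,z in [(290,389,.057),(290,300,.057),(277,384,.045),(207,415,.045),(346,415,.045)]:
    q=at("wrist",180+u/2,40+v/2,z,m)[:2]-o;print(q@[d[1],-d[0]],q@d)
E
```

```text
0.0035962321222701827 0.1772891435750759
0.0033890691058547744 0.20026339492966544
0.000356237982230277 0.17335763711401378
-0.019004975547130244 0.1639588305190302
0.019460525426439237 0.16406470243057147
```

Call:
drive_tool --increments '[[[-0.3,0.015,0,0,0],[-0.3,0.03,0,0,0],[-0.3,0.045,0,0,0],[-0.3,0.06,0,0,0],[-0.3,0.06,0,0,0]]]'

```text
time_s: 21.15
tcp_pos: [0.5213, 0.1827, 0.0397]
eef_rot: [-179.9, 0.2, 82.1]
contact_force: [-1.8, -7.7, 7.2]
gripper_width: 0.0397
gripper_force: 24.9
```

Call:
drive_tool --increments '[[[-0.3,0.008,0,0,0],[-0.3,0.016,0,0,0],[-0.3,0.024,0,0,0],[-0.3,0.024,0,0,0]]]'

```text
time_s: 21.65
tcp_pos: [0.5216, 0.1854, 0.0397]
eef_rot: [-179.9, 0.2, 82.1]
contact_force: [-1.5, -7.6, 7.8]
gripper_width: 0.0396
gripper_force: 24.9
```

Call:
drive_tool --increments '[[[-0.3,0.008,0,0,0],[-0.3,0.016,0,0,0],[-0.3,0.016,0,0,0]]]'

```text
time_s: 22.02
tcp_pos: [0.5219, 0.1873, 0.0397]
eef_rot: [-179.9, 0.2, 82.1]
contact_force: [-2.2, -7.1, 7.3]
gripper_width: 0.0398
gripper_force: 24.9
```

Call:
drive_tool --increments '[[[-0.3,0.008,0,0,0],[-0.3,0.008,0,0,0],[-0.3,0.008,0,0,0]]]'

```text
time_s: 22.4
tcp_pos: [0.522, 0.1883, 0.0398]
eef_rot: [-179.9, 0.2, 82.1]
contact_force: [-1.8, -7.1, 7.2]
gripper_width: 0.0396
gripper_force: 24.9
```

Call:
drive_tool --increments '[[[-0.3,0.008,0,0,0],[-0.3,0.008,0,0,0],[-0.3,0.008,0,0,0]]]'

```text
time_s: 22.78
tcp_pos: [0.5222, 0.1892, 0.0397]
eef_rot: [-179.9, 0.2, 82.1]
contact_force: [-1.2, -7.5, 7.8]
gripper_width: 0.0397
gripper_force: 24.9
```

Call:
drive_tool --increments '[[[-0.3,0.008,0,0,0],[-0.3,0.008,0,0,0],[-0.3,0.008,0,0,0]]]'

```text
time_s: 23.15
tcp_pos: [0.5222, 0.1896, 0.0397]
eef_rot: [-179.8, 0.2, 82.1]
contact_force: [-1.1, -10.4, 9.1]
gripper_width: 0.0399
gripper_force: 24.9
```

Contact: the force rises while motion stalls. I release and lift.

Call:
drive_tool --increments '[[[0.8,0,0,0,0],[0.8,0,0,0,0],[0.8,0,0,0,0],[0.8,0,0,0,0],[0.8,0,0,0,0]]]'

```text
time_s: 23.78
tcp_pos: [0.5236, 0.1924, 0.0396]
eef_rot: [-180.0, 0.0, 82.2]
contact_force: [-0.6, -0.2, -0.7]
gripper_width: 0.078
gripper_force: 0.0
```

Call:
drive_tool --increments '[[[0.8,0,0,-0.1,0],[0.8,0,0,-0.4,0],[0.8,0,0,-0.8,0],[0.8,0,0,-1,0]]]'

```text
time_s: 24.28
tcp_pos: [0.5246, 0.1929, 0.1634]
eef_rot: [179.8, -0.2, 82.2]
contact_force: [-0.0, 0.4, -0.1]
gripper_width: 0.079
gripper_force: 0.0
```

Call:
drive_tool --increments '[[[0.8,0,0,-0.4,0],[0.8,0,0,-0.8,0],[0.8,0,0,-0.8,0]]]'

```text
time_s: 24.65
tcp_pos: [0.5254, 0.1932, 0.2611]
eef_rot: [179.6, -0.3, 82.2]
contact_force: [0.4, -0.1, -0.3]
gripper_width: 0.0791
gripper_force: 0.0
```

```bash
python3 - <<'E'
from h import *
st()
w=capture("wrist")[:,:,::-1]
b=capture("scene")[140:240,290:430,::-1]
cv2.imwrite("pics/f.png",np.vstack([cv2.resize(w[60:260,160:480],(480,300)),cv2.resize(b,(420,300),interpolation=cv2.INTER_CUBIC).copy() if 0 else cv2.resize(b,(480,300),interpolation=cv2.INTER_CUBIC)]))
np.save("m.npy",camera_model("wrist"),allow_pickle=True)
E
```

```text
24.65 [179.61803881  -0.32214374  82.19369482] fix 0.002347559657939463 0.1702934712562314 0.26109086389742436 [ 4.02756352e+01  8.56276433e+00 -1.23933803e+01  7.41437904e-02
 -6.85489905e+01  1.31890169e+02] 0.07911636190405628
```

View pics/f.png

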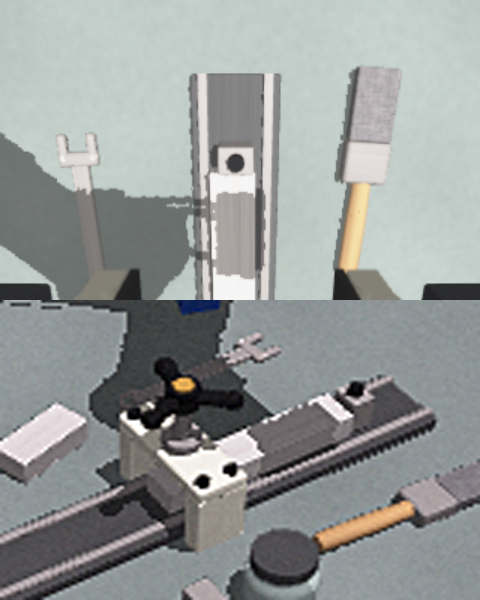

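The bar's end meets the stop at (235,173), the bar lies straight between the rails, and the wheel is raised. I'm handing in.

```bash
python3 -c "
from plant import job
print(job.close_job())"
```

```text
the job is handed in; nothing more can be done
None
```

I turned the handwheel about 245° anticlockwise, raising the foot to an estimated 51 mm or more above the table, then slid the bar under the bridge until it touched the end stop. The job is handed in, but the hand-in returned no verdict.

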